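Refit the belt wheel on its hub studs

ROBOT

A 6-joint arm with a two-finger parallel gripper is mounted at the origin on the work surface. World frame = base frame: x ahead of the robot, y to its left, z up, the work surface at z = 0. Lengths are in mm, angles in rad, forces in N, time in s.
With the tool pointing down it reaches from about 350 to 775 mm from the base axis. Payload 7.3 kg.
Tool frame: the origin (TCP) lies at the very end of the fingers, on their centre line; the grasp point (between the pads) lies 19 mm behind it; z points along the fingers, y is the line along which they close (so a half turn about z gives the same grasp; the last joint's range is limited). The gripper opens to 92 mm and grips with 3 to 60 N. Pads are 19 mm wide; open, the fingers measure 130 mm over their backs; the gripper's body (75 mm by 190 mm) begins 47 mm behind the grasp point.
Start: joints at [-1.378, 0.342, 1.524, -0, 1.275, -0.146], TCP at [174.51, -495.168, 226.741] pointing down, gripper open.
Joint ranges: [-2.53, 2.53], [-0.77, 2.02], [0.04, 2.7], [-1, 4.14], [0.28, 2.66], [-3.11, 3.11]. Speed limits (rad/s): [2.57, 2.57, 3.14, 3.14, 3.14, 3.14].

INTERFACE

Orientations are given as [roll, pitch, yaw] about the fixed x, y, z axes, in that order (R = Rz(yaw) Ry(pitch) Rx(roll)).
In Python, from plant import get_obs, vision, workorder gives the robot as it stands.
- The arm moves only by the shell command python3 -m pendant 'ROWS' [OPENING]. ROWS is a JSON object of lists of equal length, an entry for each row: "dp": the shift along the tool's x, y, z in m, a list of three; "rotation": the turn, a rotation vector about the tool's x, y, z in rad, a list of three. A call has 1 to 8 rows; each row is the pose to reach, as a shift and turn from the pose commanded when the call began, along the tool's axes at that moment; what a row does not reach only later rows make up. A row lasts 1/8 s, in which the tool goes at most 62.5 mm and 10.7 degrees, less where a joint would pass 70% of its speed; a pose out of reach is approached as far as the arm can. A call with a gripper value outside its range is refused whole. OPENING is the finger opening in m, from 0 to 0.0918, set as the call begins (- or left out, the last holds). The fingers move at their own pace and stop on an object; the grip force is fixed at half the most. Time passes only in rows, so rows that repeat a pose let the fingers close. It gives the time, the measured TCP pose, the force, the opening and the grip force at its end, in the units of the state.
- get_obs(): the state, without advancing time (a new reading comes with each control period).
- vision.capture(name): name is "side" or "top" or "wrist"; returns a dict with "pixels" (400x640x3 uint8, red, green, blue), "vfov" (degrees; the focal length in pixels is half the picture's height over the tangent of half this angle, whatever the lens; pixels are square), "cx", "cy" (the principal point, pixels), "dist" ([k1, k2, p1, p2, k3] as OpenCV has them; the pictures are not rectified), "pose" (4x4, takes a point from camera to world coordinates); the wrist camera has in their place "T_tool_cam" (4x4, takes a point from camera to tool coordinates, whose origin is the TCP and whose axes are the flange's). Camera axes: x right, y up, looking along -z (the intrinsics and any distortion apply to the point x, -y, -z); pixel columns grow to the right and rows downward; lengths in mm; the calibration is good to about 2 mm. A picture is of the moment at which its call begins: read the wrist's pose just before it. There is no depth.
- workorder.close_job(): hands the job in; it is judged then, once.
The state is a dict: "time": time; "joint_positions": joint angles; "dq": joint speeds; "tau": joint torques, N m; "tool_pos": TCP position; "tcp_rot": TCP orientation; "contact_force": force on the tool from outside, world axes, zero at the start; "moment": the same for the moment, N m; "grip_width": finger opening in mm; "finger_force": force on a finger pad.
Only numpy, scipy, OpenCV 4.12 (cv2) and the standard library are available. Lean on these libraries where they do the work, as an engineer would, in place of code of your own. Each camera call takes 0.05 s, during which the arm holds its last target. There are 200 camera calls.

TASK

Put the loose aluminium belt wheel back on the hub of the drive unit: boss upwards, turned so that all five studs pass through its holes, slid down until it lies fully home and flat on the hub face, and let go. Go gently: do not push hard on the studs or let the wheel drop onto them, and leave the other things on the bench where they are.

Things in the scene. Friction and masses are not known exactly. Their poses are not given: they have to be found in the camera images.
- wheel: Aluminium belt wheel lying flat on the bench, boss up: disc 130 mm across, 10 mm thick, five 12 mm through holes; central round boss 40 mm across, standing from 10 to 42 mm above the underside, gripped from above; a 22 mm bore runs through disc and boss. About 0.45 kg. Origin: centre of the underside; z: its axis, up through the boss; x: towards one of the holes.
- hole0 (a point): Centre of one of the wheel's five holes, at the underside, 45 mm from the wheel's origin along its x; the other four follow every 72 degrees on the same 45 mm radius.
- boss_top (a point): Centre of the top end of the wheel's boss, 42 mm above the wheel's origin along its axis.
- unit: Grey drive unit fixed to the bench: square foot plate 150 x 150 mm, round body 116 mm across, with a dark steel hub on top that bears a centre spigot and five studs. Origin: centre of its underside; z up. Pushing or dropping the wheel on the unit with more than 60 N damages the studs.
- seat (a point): Centre of the hub face (112 mm across, 82 mm above the bench) on the hub's upright axis: where the wheel's origin must come to lie. Fixed to the unit: it does not show the hub's angle. The hub stands at any angle, is stiff to turn (0.8 N m) and stays where it is.
- spigot_top (a point): Top of the plain round spigot on the hub axis: 20 mm across, 34 mm tall above the face, its top 3 mm chamfered. It goes into the wheel's bore before the wheel meets the studs.
- stud_circle (a point): Point on the hub axis at the height of the stud tips. The five studs, 8 mm across, 20 mm tall above the face, top 2 mm chamfered, stand every 72 degrees at 45 mm from it, at an unknown angle, to be found by eye or feel. Off the studs the wheel rests on their tips, its underside 20 mm above the face; with the holes within about 2 degrees it slides down.
- spanner: Bystander to be left alone: open-ended steel spanner, 150 mm long, lying flat between the wheel and the drive unit. Origin: at its middle, on the underside.
- nut_dish: Bystander to be left alone: empty round steel dish, 70 mm across, 25 mm high, near the robot. Origin: centre of its underside.
- squeeze_bottle: Bystander to be left alone: white bottle, 60 mm across, 170 mm high, at the left edge of the work area. Origin: centre of its underside.
- blue_bottle: Bystander to be left alone: blue bottle, 70 mm across, 190 mm high, at the right edge of the work area. Origin: centre of its underside.
- cup: Bystander to be left alone: light open cup, 72 mm across the rim, 90 mm high, at the right edge of the work area. Origin: centre of its underside.
- jar: Bystander to be left alone: lidded jar, 84 mm across, 110 mm high, at the far side. Origin: centre of its underside.
- brush: Bystander to be left alone: hand brush, 190 mm long, lying at the far side. Origin: at its middle, on the underside.

How it is judged (in metres and radians):
On the way, in this order (a step that is already met when the one before it is completed fails the run):
1. the wheel is lifted clear of the bench (height (world z) of wheel above 0.04 m), for 0.1 s.
2. the wheel's bore is on the spigot (horizontal distance between wheel and seat below 0.004 m and z of wheel in the frame of seat below 0.03 m), for 0.1 s.
At the end, for the whole second after the job is handed in: The wheel lies boss up on the hub face with the studs through its holes: its underside within 3 mm of the face plane, its centre within 4 mm of the hub axis, its axis within 0.04 rad of the hub's, at rest and released (horizontal distance between wheel and seat below 0.004 m and z of wheel in the frame of seat between -0.003 and 0.003 m and angle between the z axis of wheel and the z axis of seat, either way round below 0.04 rad and z of boss_top in the frame of seat above 0.03 m and linear speed of wheel below 0.02 m/s); the robot touches nothing.
It fails at once if the wheel is pressed or dropped on the drive unit with more than 60 N (contact force between wheel and unit above 60 N).
It fails at once if another thing on the bench is moved by more than 30 mm (distance of any of spanner, nut_dish, squeeze_bottle, blue_bottle, cup, jar, brush from where it was at the start of the episode above 0.03 m).
It also fails if it takes over 64 s, if anything falls off the work surface, if the arm or the gripper's body presses on something with over 40 N, if the wrist force passes 120 N, or if a joint passes its speed limit or range.

## Working session

There is one attempt and no reset: what is moved stays moved. The work goes in short steps, Python scripts to look and compute and a shell command to move; the robot and the scene stay as the last step left them, time stands still between calls to the robot, and variables do not carry over. Pictures are saved under pics/ and viewed, at most 10 in all, crops included, and the job is handed in when it is done.

```bash
ls; mkdir -p pics
python3 - <<'E'
from plant import get_obs, vision, workorder
import cv2
o=get_obs(); print({k:o[k] for k in('time','tool_pos','tcp_rot','contact_force','grip_width')})
for n in('side','top','wrist'):
    c=vision.capture(n); cv2.imwrite(f'pics/{n}0.png',c['pixels'][:,:,::-1]); print(n,{k:v for k,v in c.items() if k!='pixels'})
E
```

```text
pics
{'time': 0.0, 'tool_pos': array([ 174.40707261, -494.76553353,  226.04469272]), 'tcp_rot': array([-3.14007588e+00, -2.17097420e-04,  3.38776659e-01]), 'contact_force': array([ 0.56404523, -0.57654977,  0.17362922]), 'grip_width': 91.67795673628139}
side {'vfov': 55.79794646258788, 'cx': 320.16700412662294, 'cy': 200.16613041634932, 'dist': array([-0.06319958,  0.        ,  0.        ,  0.        ,  0.        ]), 'pose': array([[-7.72512130e-01,  4.41237751e-01, -4.56655510e-01,
         4.19872172e+01],
       [-6.34829589e-01, -5.53305593e-01,  5.39299837e-01,
         6.33390187e+02],
       [-1.47106006e-02,  7.06514096e-01,  7.07546063e-01,
         9.51332461e+02],
       [ 0.00000000e+00,  0.00000000e+00,  0.00000000e+00,
         1.00000000e+00]])}
top {'vfov': 42.62723770135082, 'cx': 315.02022663350203, 'cy': 198.48744909192456, 'dist': array([-0.01133017,  0.        ,  0.        ,  0.        ,  0.        ]), 'pose': array([[-1.27011819e-02,  9.95206344e-01, -9.69691355e-02,
         4.42342105e+02],
       [-9.99858866e-01, -1.37070639e-02, -9.71409784e-03,
        -1.99195239e+01],
       [-1.09966939e-02,  9.68320694e-02,  9.95239983e-01,
         1.65157022e+03],
       [ 0.00000000e+00,  0.00000000e+00,  0.00000000e+00,
         1.00000000e+00]])}
wrist {'vfov': 71.85511023575803, 'cx': 321.2069854193443, 'cy': 194.56952014507124, 'dist': array([-0.03323554,  0.        ,  0.        ,  0.        ,  0.        ]), 'T_tool_cam': array([[-8.26327801e-04,  9.69891684e-01,  2.43535291e-01,
         6.56522944e+01],
       [ 9.99999639e-01,  7.52888168e-04,  3.94634918e-04,
        -3.65331055e-01],
       [ 1.99398287e-04,  2.43535529e-01, -9.69891956e-01,
        -1.57949179e+02],
       [ 0.00000000e+00,  0.00000000e+00,  0.00000000e+00,
         1.00000000e+00]])}
```

Create h.py:
```python
import numpy as np, cv2
from scipy.spatial.transform import Rotation as R
def cam(c, obs=None):
    f=c['pixels'].shape[0]/2/np.tan(np.radians(c['vfov'])/2)
    K=np.array([[f,0,c['cx']],[0,f,c['cy']],[0,0,1]])
    if 'pose' in c: P=c['pose']
    else:
        T=np.eye(4);T[:3,:3]=R.from_euler('xyz',obs['tcp_rot']).as_matrix();T[:3,3]=obs['tool_pos'];P=T@c['T_tool_cam']
    return K,c['dist'],P
def ray(C,uv):
    K,d,P=C
    n=cv2.undistortPoints(np.array(uv,float).reshape(-1,1,2),K,d)[:,0]
    v=np.c_[n[:,0],-n[:,1],-np.ones(len(n))]@P[:3,:3].T
    return P[:3,3],v/np.linalg.norm(v,axis=1)[:,None]
def atz(C,uv,z):
    o,v=ray(C,uv); return o+v*((z-o[2])/v[:,2])[:,None]
def tri(*cu):
    A=np.zeros((3,3));b=np.zeros(3)
    for C,uv in cu:
        o,v=ray(C,[uv]);M=np.eye(3)-np.outer(v[0],v[0]);A+=M;b+=M@o
    return np.linalg.solve(A,b)
def proj(C,X):
    K,d,P=C
    p=(np.atleast_2d(X)-P[:3,3])@P[:3,:3]*[1,-1,-1]
    return cv2.projectPoints(p,np.zeros(3),np.zeros(3),K,d)[0][:,0]
```

```text
(no output)
```

View pics/top0.png

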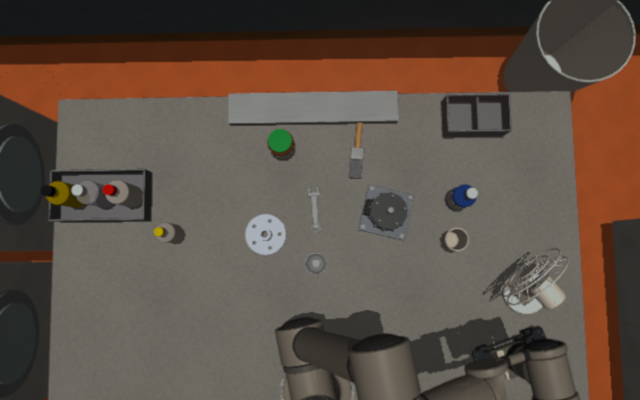

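View pics/side0.png

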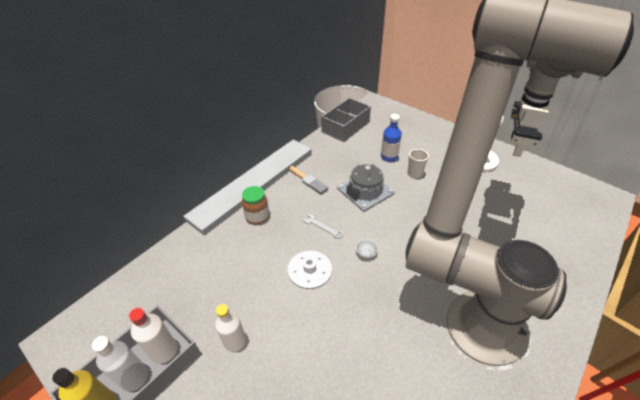

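Top view: wheel boss is near (266,235) and the hub near (388,210). In the side view they are near (310,265) and (368,172). I'll enlarge these areas.

Run:
```python
import cv2,numpy as np
t=cv2.imread('pics/top0.png');s=cv2.imread('pics/side0.png')
def cr(i,u,v,w=50,h=37):  # 8x
    return cv2.resize(i[v-h:v+h,u-w//1:u+w],(400,296),interpolation=cv2.INTER_CUBIC)
a=np.vstack([np.hstack([cr(t,266,235,25*1,18),cr(t,388,210,30,22)]),np.hstack([cr(s,310,266,25,18),cr(s,368,182,30,22)])])
cv2.imwrite('pics/crops0.png',a);print(a.shape)
```

```text
(592, 800, 3)
```

View pics/crops0.png

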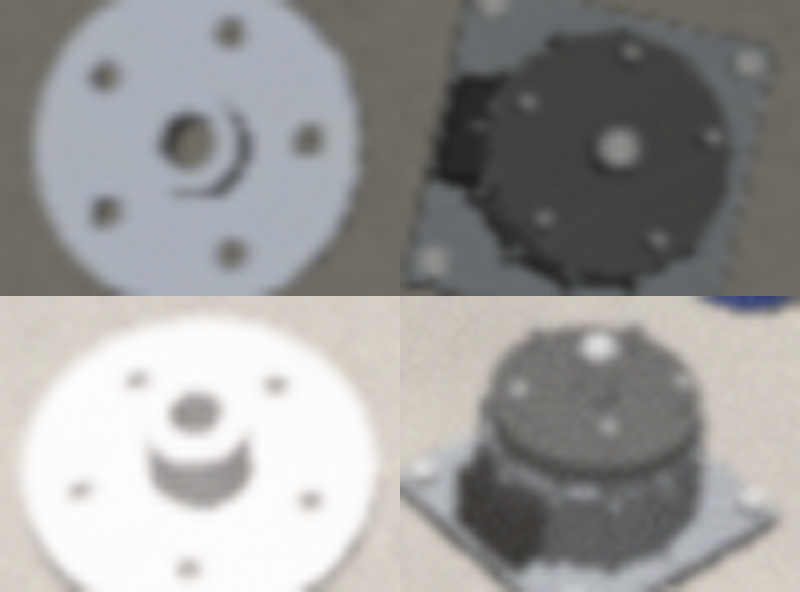

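Crops show the five holes, bore, five stud tips and spigot clearly. Wheel holes in the top crop: (307,140), (231,33), (105,76), (106,212), (231,254). Stud tips: (631,52), (528,101), (545,218), (660,240), (713,137).

```bash
cat > m0.py <<'E'
from h import *
from plant import vision
T=cam(vision.capture('top'));S=cam(vision.capture('side'))
def px(p,o,sx,sy,ox,oy): p=np.atleast_2d(np.array(p,float)); return np.c_[o[0]+(p[:,0]-ox)/sx-.5,o[1]+(p[:,1]-oy)/sy-.5]
w=dict(sx=8,sy=296/36);h=dict(sx=400/60,sy=296/44)
tb=px((190,141),(241,217),**w,ox=0,oy=0);sb=px((194,413),(285,248),**w,ox=0,oy=296)
ts=px((619,147),(358,188),**h,ox=400,oy=0);ss=px((598,346),(338,160),**h,ox=400,oy=296)
print('boss',tri((T,tb),(S,sb)),'spigot',tri((T,ts),(S,ss)))
th=px([(307,140),(231,33),(105,76),(106,212),(231,254)],(241,217),**w,ox=0,oy=0)
sh=px([(310,500),(275,384),(136,379),(79,490),(188,568)],(285,248),**w,ox=0,oy=296)
st=px([(631,52),(528,101),(545,218),(660,240),(713,137)],(358,188),**h,ox=400,oy=0)
def fit(X):
    c=X.mean(0);d=X-c;a=np.degrees(np.arctan2(d[:,1],d[:,0]))
    return c,np.linalg.norm(d[:,:2],axis=1).round(1),(np.degrees(np.angle(np.exp(5j*np.radians(a)).mean()))/5),a.round(1)
print('holes top',fit(atz(T,th,10)));print('holes side',fit(atz(S,sh,10)))
print('studs',fit(atz(T,st,102)))
E
python3 m0.py
```

```text
boss [491.75860215 157.43170685  42.06382175] spigot [ 557.2309149  -230.06110002  114.46871173]
holes top (array([490.72300653, 157.62357714,  10.        ]), array([44.5, 44.9, 45. , 44.7, 45.4]), np.float64(-17.97525339726375), array([ -89.3,  -18.4,   54. ,  126.2, -162.3]))
holes side (array([493.5122114 , 157.48847802,  10.        ]), array([45.1, 45.4, 45. , 45.4, 44.9]), np.float64(-17.98180725933623), array([-162.1,  -90.1,  -17.8,   54. ,  126.1]))
studs (array([ 556.05615556, -230.71922049,  102.        ]), array([44.7, 45.1, 44.7, 45.2, 44.7]), np.float64(-11.228474779699294), array([ -10.7,   60.2,  132.9, -155. ,  -83.6]))
```

```bash
cat >> h.py <<'E'
def go(xyz,yaw=None):
    from plant import get_obs
    o=get_obs();r=R.from_euler('xyz',o['tcp_rot'])
    d=r.inv().apply(np.array(xyz)-o['tool_pos'])/1000
    g=R.from_euler('xyz',[np.pi,0,o['tcp_rot'][2] if yaw is None else yaw])
    print('at',o['tool_pos'].round(1),o['tcp_rot'].round(4),'t',o['time'],'dp',d.round(4),'rot',(r.inv()*g).as_rotvec().round(4))
E
python3 -c "
from h import *
go((400,-130,240));go((492,157.5,150))"
```

```text
at [ 174.5 -495.   226.4] [-3.1409e+00 -1.0000e-04  3.3880e-01] t 0.25 dp [ 0.334  -0.2693 -0.0134] rot [-0.0007 -0.0001  0.    ]
at [ 174.5 -495.   226.4] [-3.1409e+00 -1.0000e-04  3.3880e-01] t 0.25 dp [ 0.5163 -0.5098  0.0768] rot [-0.0007 -0.0001  0.    ]
```

```bash
python3 -m pendant '{"dp":[[0.04,-0.03,-0.013],[0.334,-0.269,-0.013],[0.334,-0.269,-0.013],[0.334,-0.269,-0.013],[0.334,-0.269,-0.013],[0.334,-0.269,-0.013],[0.334,-0.269,-0.013],[0.334,-0.269,-0.013]],"rotation":[[0,0,0],[0,0,0],[0,0,0],[0,0,0],[0,0,0],[0,0,0],[0,0,0],[0,0,0]]}' 0.09
python3 -c "
from h import *
go((492,157.5,150))"
```

```text
time: 1.25
tool_pos: [401.4, -126.9, 239.8]
tcp_rot: [-3.141, -0.001, 0.345]
contact_force: [0.0, -0.4, 0.0]
grip_width: 90.0
finger_force: 0.0
at [ 401.4 -126.9  239.8] [-3.1412e+00 -6.0000e-04  3.4550e-01] t 1.25 dp [ 0.1815 -0.2369  0.0899] rot [-0.0004 -0.0006  0.    ]
```

```bash
python3 -m pendant '{"dp":[[0.182,-0.240,0.09],[0.182,-0.240,0.09],[0.182,-0.240,0.09],[0.182,-0.240,0.09],[0.182,-0.240,0.09],[0.182,-0.240,0.09],[0.182,-0.240,0.09]],"rotation":[[0,0,0],[0,0,0],[0,0,0],[0,0,0],[0,0,0],[0,0,0],[0,0,0]]}' 0.09
python3 - <<'E'
from h import *
from plant import vision,get_obs
go((492,157.5,150))
o=get_obs();c=vision.capture('wrist');cv2.imwrite('pics/w1.png',c['pixels'][:,:,::-1])
C=cam(c,o);print(proj(C,[[492,157.5,42],[492+45*np.cos(np.radians(-18)),157.5+45*np.sin(np.radians(-18)),10]]))
np.save('w1.npy',dict(C=C),allow_pickle=True)
E
```

```text
time: 2.12
tool_pos: [491.9, 155.5, 149.4]
tcp_rot: [3.141, 0.001, 0.339]
contact_force: [0.4, -0.0, -0.2]
grip_width: 90.2
finger_force: 0.0
at [491.9 155.5 149.4] [3.1411e+00 1.1000e-03 3.3880e-01] t 2.125 dp [ 0.0007 -0.0019 -0.0006] rot [0.0005 0.0011 0.    ]
[[319.74491941 192.7718458 ]
 [345.33489416 153.23971608]]
```

View pics/w1.png

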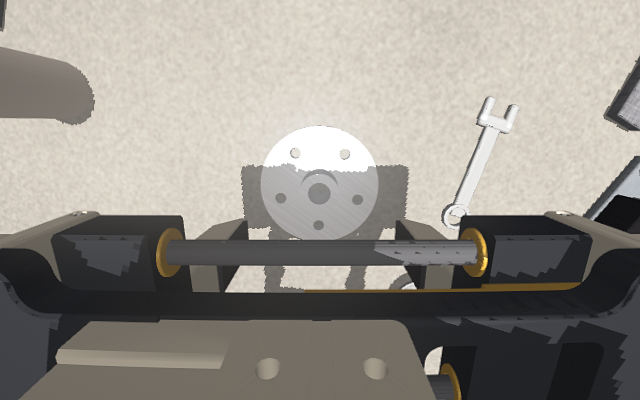

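Wrist view: bore is at (319,193), right where predicted. Holes at (345,154), (295,153), (280,198), (318,225), (358,200).

Run:
```python
from h import *
C=np.load('w1.npy',allow_pickle=True).item()['C']
X=atz(C,[(345,154),(295,153),(280,198),(318,225),(358,200)],10);c=X.mean(0);d=X-c
print(c,np.linalg.norm(d,axis=1),np.degrees(np.angle(np.exp(5j*np.arctan2(d[:,1],d[:,0])).mean()))/5,atz(C,[(319,193)],42))
go((492,157.5,16))
```

```text
[490.83880306 157.89826486  10.        ] [45.3750903  45.13172392 45.59630779 44.84231862 45.91021776] -18.13274765079494 [[491.53605033 158.118896    42.        ]]
at [492.1 155.  149.9] [3.141e+00 3.000e-04 3.377e-01] t 2.175 dp [ 0.0008 -0.0024  0.1339] rot [0.0006 0.0003 0.    ]
```

```bash
python3 -m pendant '{"dp":[[0,-0.003,0.03],[0,-0.003,0.06],[0,-0.003,0.09],[0,-0.003,0.11],[0,-0.003,0.125],[0,-0.003,0.134],[0,-0.003,0.134],[0,-0.003,0.134]],"rotation":[[0,0,0],[0,0,0],[0,0,0],[0,0,0],[0,0,0],[0,0,0],[0,0,0],[0,0,0]]}' 0.09
python3 -m pendant '{"dp":[[0,0,0],[0,0,0],[0,0,0],[0,0,0],[0,0,0],[0,0,0],[0,0,0],[0,0,0]],"rotation":[[0,0,0],[0,0,0],[0,0,0],[0,0,0],[0,0,0],[0,0,0],[0,0,0],[0,0,0]]}' 0.03
```

```text
time: 3.18
tool_pos: [491.5, 159.2, 16.4]
tcp_rot: [3.141, -0.001, 0.339]
contact_force: [-0.5, -0.1, 0.4]
grip_width: 90.0
finger_force: 0.0
time: 4.18
tool_pos: [491.1, 159.1, 15.7]
tcp_rot: [3.141, -0.0, 0.339]
contact_force: [0.3, -1.6, -0.3]
grip_width: 39.2
finger_force: 30.0
```

```bash
python3 -m pendant '{"dp":[[0,0,-0.01],[0,0,-0.03],[0,0,-0.06],[0,0,-0.1],[0,0,-0.14],[0,0,-0.17],[0,0,-0.18],[0,0,-0.18]],"rotation":[[0,0,0],[0,0,0],[0,0,0],[0,0,0],[0,0,0],[0,0,0],[0,0,0],[0,0,0]]}' 0.03
python3 - <<'E'
from h import *
y=.339;h=np.array([556.7,-230.4,196])
go(h-[110*np.cos(y),110*np.sin(y),0]); go(h)
E
```

```text
time: 5.18
tool_pos: [490.7, 159.2, 195.5]
tcp_rot: [-3.142, 0.0, 0.339]
contact_force: [-0.5, -0.7, -5.1]
grip_width: 39.2
finger_force: 30.0
at [490.7 159.2 195.5] [-3.1416e+00  2.0000e-04  3.3880e-01] t 5.175 dp [-0.1772  0.3894 -0.0005] rot [-0.      0.0002 -0.    ]
at [490.7 159.2 195.5] [-3.1416e+00  2.0000e-04  3.3880e-01] t 5.175 dp [-0.0672  0.3894 -0.0005] rot [-0.      0.0002 -0.    ]
```

```bash
python3 -m pendant '{"dp":[[-0.012,0.025,0],[-0.03,0.07,0],[-0.06,0.13,0],[-0.085,0.19,0],[-0.11,0.25,0],[-0.14,0.31,0],[-0.165,0.36,0],[-0.177,0.389,0]],"rotation":[[0,0,0],[0,0,-0.02],[0,0,-0.04],[0,0,-0.06],[0,0,-0.08],[0,0,-0.1],[0,0,-0.119],[0,0,-0.119]]}' 0.03
python3 -m pendant '{"dp":[[0,0,0],[0,0,0],[0,0,0]],"rotation":[[0,0,0],[0,0,0],[0,0,0]]}' 0.03
python3 - <<'E'
from h import *
from plant import vision,get_obs
o=get_obs();c=vision.capture('wrist');cv2.imwrite('pics/w2.png',cv2.resize(c['pixels'][:300,120:520,::-1],(800,600),interpolation=cv2.INTER_CUBIC))
C=cam(c,o);np.save('w2.npy',dict(C=C,o=o),allow_pickle=True)
print((proj(C,[556.7,-230.4,116])-[120,0]+.5)*2)
go((556.7,-230.4,196))
E
```

```text
time: 6.18
tool_pos: [451.8, -268.8, 193.6]
tcp_rot: [-3.139, 0.002, 0.456]
contact_force: [0.0, 0.4, -4.0]
grip_width: 39.4
finger_force: 30.0
time: 6.55
tool_pos: [453.3, -265.1, 195.1]
tcp_rot: [-3.14, 0.0, 0.459]
contact_force: [0.6, 0.6, -4.7]
grip_width: 39.5
finger_force: 30.0
[[441.16915897 143.21243502]]
at [ 453.4 -265.3  195.4] [-3.1408e+00  3.0000e-04  4.5940e-01] t 6.6 dp [ 0.108   0.0145 -0.0007] rot [-0.0008  0.0003 -0.    ]
```

View pics/w2.png

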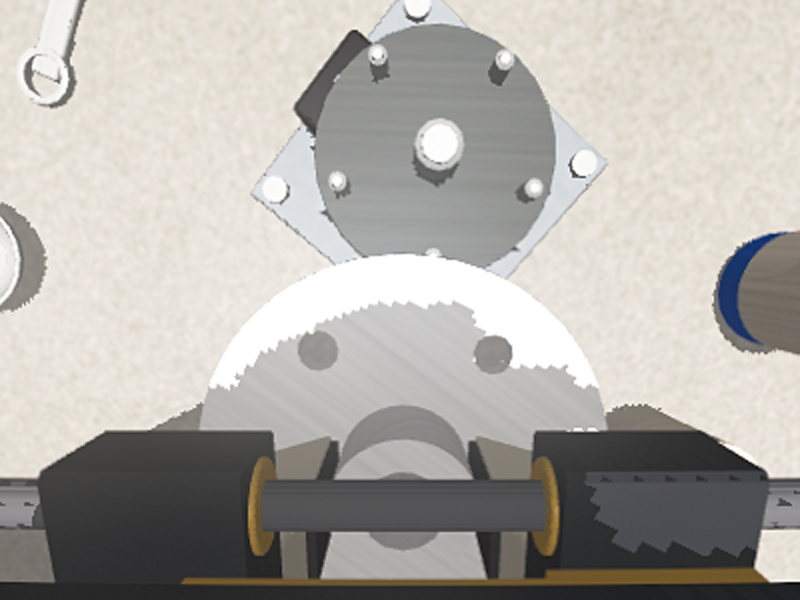

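Stud tips are at crop (377,54), (505,59), (337,180), (534,187) and the spigot top at (440,142). The wheel's visible holes are at (318,350) and (493,354).

```bash
cat > m2.py <<'E'
from h import *
D=np.load('w2.npy',allow_pickle=True).item();C=D['C'];o=D['o']
p=lambda a:np.array(a,float)/2-.5+[120,0]
s=atz(C,p([(505,59),(377,54),(337,180),(534,187)]),102)
sp=atz(C,p([(440,142)]),116)[0]
from scipy.optimize import least_squares
def fit(X,k,r=45):
    f=lambda q:(np.c_[q[0]+r*np.cos(q[2]+k*2*np.pi/5),q[1]+r*np.sin(q[2]+k*2*np.pi/5)]-X[:,:2]).ravel()
    best=min((least_squares(f,[*X[:,:2].mean(0),a]) for a in np.arange(-3,3,.5)),key=lambda z:z.cost)
    a=np.degrees(best.x[2]);return best.x[:2],(a+36)%72-36,np.abs(best.fun).max()
print('spigot',sp,'studs',fit(s,np.array([0,1,2,4])))
h=atz(C,p([(493,354),(318,350)]),o['tool_pos'][2]-16+10)
print('tool',o['tool_pos'],'chord',np.linalg.norm(h[0]-h[1]),'wheel',fit(h,np.array([0,1])))
E
python3 m2.py
```

```text
spigot [ 556.89788386 -229.77305294  116.        ] studs (array([ 556.33372426, -229.67944337]), np.float64(-11.606061683878767), np.float64(0.37441898693663234))
tool [ 453.30054673 -265.13551752  195.10586164] chord 52.73482537163455 wheel (array([ 453.02648859, -264.62421535]), np.float64(-11.045348741428455), np.float64(0.07518208168664842))
```

```bash
python3 -m pendant '{"dp":[[0.03,0.004,0],[0.06,0.008,0],[0.09,0.012,0],[0.1085,0.0147,0],[0.1085,0.0147,0.01],[0.1085,0.0147,0.03],[0.1085,0.0147,0.05],[0.1085,0.0147,0.055]],"rotation":[[0,0,0],[0,0,0],[0,0,0.005],[0,0,0.005],[0,0,0.005],[0,0,0.005],[0,0,0.005],[0,0,0.005]]}' 0.03
python3 -m pendant '{"dp":[[0,0,0],[0,0,0],[0,0,0]],"rotation":[[0,0,0],[0,0,0],[0,0,0]]}' 0.03
python3 - <<'E'
from h import *
from plant import vision,get_obs
o=get_obs()
cs=[vision.capture(n) for n in('wrist','side')]
C=cam(cs[0],o);np.save('w3.npy',dict(C=C,o=o),allow_pickle=True)
print(o['tool_pos'],o['tcp_rot'],o['contact_force'])
u=proj(cam(cs[1]),[556.7,-229.9,125])[0].astype(int)
a=cv2.resize(cs[0]['pixels'][130:310,200:440],(480,360),interpolation=cv2.INTER_CUBIC)
b=cv2.resize(cs[1]['pixels'][u[1]-45:u[1]+45,u[0]-40:u[0]+40],(320,360),interpolation=cv2.INTER_CUBIC)
cv2.imwrite('pics/w3.png',np.hstack([a,b])[:,:,::-1]);print(u)
E
```

```text
time: 7.6
tool_pos: [555.6, -231.0, 138.9]
tcp_rot: [-3.138, 0.002, 0.453]
contact_force: [-0.4, -0.3, -5.3]
grip_width: 39.2
finger_force: 30.0
time: 7.98
tool_pos: [557.5, -231.9, 141.5]
tcp_rot: [3.14, -0.001, 0.453]
contact_force: [0.8, -0.1, -5.2]
grip_width: 39.4
finger_force: 30.0
[ 557.47905578 -231.92195841  141.51920771] [ 3.14033018e+00 -7.78555540e-04  4.52838482e-01] [ 0.7839681  -0.13817961 -5.17003627]
[367 164]
```

View pics/w3.png

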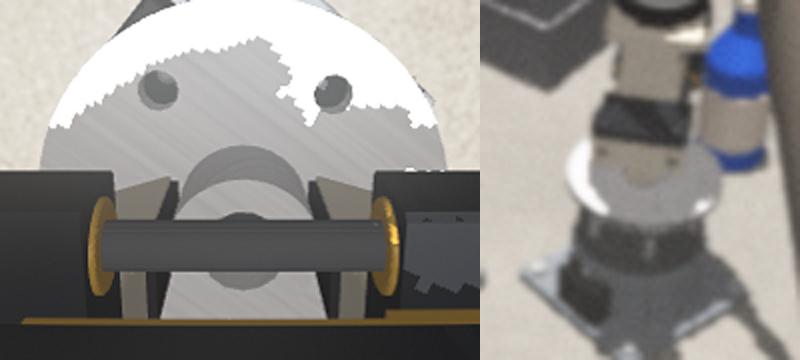

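Run:
```python
from h import *
from plant import vision,get_obs
X=[]
for i in range(8):
    vision.capture('top');o=get_obs();X.append([*o['tool_pos'],*o['tcp_rot']])
X=np.array(X);X[:,3]%=2*np.pi;print(X.mean(0),X.std(0))
```

```text
[ 5.57222320e+02 -2.31752730e+02  1.40843301e+02  3.14133472e+00
 -7.36362742e-05  4.52824022e-01] [4.68398792e-02 3.24103088e-02 1.37186101e-01 2.03022319e-04
 1.36363166e-04 2.10298141e-05]
```

```bash
python3 -m pendant '{"dp":[[0.0003,-0.0014,0],[0.0003,-0.0014,0.003],[0.0003,-0.0014,0.006],[0.0003,-0.0014,0.009],[0.0003,-0.0014,0.010],[0.0003,-0.0014,0.011],[0.0003,-0.0014,0.012],[0.0003,-0.0014,0.012]],"rotation":[[0,0,0],[0,0,0],[0,0,0],[0,0,0],[0,0,0],[0,0,0],[0,0,0],[0,0,0]]}' 0.03
python3 -m pendant '{"dp":[[0,0,0],[0,0,0]],"rotation":[[0,0,0],[0,0,0]]}' 0.03
```

```text
time: 9.48
tool_pos: [556.9, -230.3, 128.7]
tcp_rot: [3.142, -0.0, 0.453]
contact_force: [0.9, -0.6, -3.6]
grip_width: 39.3
finger_force: 30.0
time: 9.72
tool_pos: [556.9, -230.4, 128.8]
tcp_rot: [3.141, -0.0, 0.453]
contact_force: [-0.1, 1.0, -4.0]
grip_width: 39.3
finger_force: 30.0
```

```bash
python3 -m pendant '{"dp":[[0,0,0.001],[0,0,0.002],[0,0,0.003],[0,0,0.004],[0,0,0.005],[0,0,0.006],[0,0,0.006]],"rotation":[[0,0,0],[0,0,0],[0,0,0],[0,0,0],[0,0,0],[0,0,0],[0,0,0]]}' 0.03
```

```text
time: 10.6
tool_pos: [556.8, -230.3, 122.6]
tcp_rot: [-3.141, 0.0, 0.453]
contact_force: [-0.3, 0.7, -4.2]
grip_width: 39.9
finger_force: 30.0
```

On the spigot with no side force. Next comes stud height, at about TCP 118.

```bash
python3 -m pendant '{"dp":[[0,0,0.001],[0,0,0.002],[0,0,0.003],[0,0,0.004],[0,0,0.005],[0,0,0.006],[0,0,0.007],[0,0,0.007]],"rotation":[[0,0,0],[0,0,0],[0,0,0],[0,0,0],[0,0,0],[0,0,0],[0,0,0],[0,0,0]]}' 0.03
```

```text
time: 11.6
tool_pos: [556.8, -230.3, 115.6]
tcp_rot: [-3.142, 0.0, 0.453]
contact_force: [0.4, 0.6, -4.7]
grip_width: 39.1
finger_force: 30.0
```

```bash
python3 -m pendant '{"dp":[[0,0,0.001],[0,0,0.002],[0,0,0.003],[0,0,0.004],[0,0,0.005],[0,0,0.005]],"rotation":[[0,0,0],[0,0,0],[0,0,0],[0,0,0],[0,0,0],[0,0,0]]}' 0.03
```

```text
time: 12.35
tool_pos: [556.8, -230.3, 110.6]
tcp_rot: [-3.142, 0.0, 0.453]
contact_force: [0.1, 0.3, -3.6]
grip_width: 39.5
finger_force: 30.0
```

```bash
python3 -m pendant '{"dp":[[0,0,0.0015],[0,0,0.003],[0,0,0.0045],[0,0,0.006],[0,0,0.0075],[0,0,0.009],[0,0,0.01],[0,0,0.01]],"rotation":[[0,0,0],[0,0,0],[0,0,0],[0,0,0],[0,0,0],[0,0,0],[0,0,0],[0,0,0]]}' 0.03
python3 -m pendant '{"dp":[[0,0,0.0005],[0,0,0.001],[0,0,0.001]],"rotation":[[0,0,0],[0,0,0],[0,0,0]]}' 0.03
```

```text
time: 13.35
tool_pos: [556.8, -230.3, 100.6]
tcp_rot: [-3.142, 0.0, 0.453]
contact_force: [-0.4, 0.5, -4.8]
grip_width: 39.3
finger_force: 30.0
time: 13.72
tool_pos: [556.8, -230.3, 99.7]
tcp_rot: [3.142, 0.0, 0.453]
contact_force: [-0.7, 0.9, -3.9]
grip_width: 39.1
finger_force: 30.0
```

```bash
python3 -m pendant '{"dp":[[0,0,0.0005],[0,0,0.001],[0,0,0.001]],"rotation":[[0,0,0],[0,0,0],[0,0,0]]}' 0.03
python3 -m pendant '{"dp":[[0,0,0.0003],[0,0,0.0006],[0,0,0.0006]],"rotation":[[0,0,0],[0,0,0],[0,0,0]]}' 0.03
```

```text
time: 14.1
tool_pos: [556.8, -230.3, 98.7]
tcp_rot: [-3.142, 0.0, 0.453]
contact_force: [-0.6, 0.2, -4.0]
grip_width: 39.4
finger_force: 30.0
time: 14.48
tool_pos: [556.8, -230.3, 98.1]
tcp_rot: [3.142, 0.0, 0.453]
contact_force: [0.1, -0.3, -5.2]
grip_width: 39.3
finger_force: 30.0
```

```bash
python3 -m pendant '{"dp":[[0,0,0.0003],[0,0,0.0005],[0,0,0.0005]],"rotation":[[0,0,0],[0,0,0],[0,0,0]]}' 0.03
```

```text
time: 14.85
tool_pos: [556.9, -230.3, 97.7]
tcp_rot: [3.141, -0.0, 0.453]
contact_force: [-0.3, 0.6, -3.2]
grip_width: 39.4
finger_force: 30.0
```

```bash
python3 -m pendant '{"dp":[[0,0,0.0003],[0,0,0.0005],[0,0,0.0005]],"rotation":[[0,0,0],[0,0,0],[0,0,0]]}' 0.03
```

```text
time: 15.22
tool_pos: [556.9, -230.3, 97.7]
tcp_rot: [3.141, -0.0, 0.453]
contact_force: [-2.7, 1.6, 3.1]
grip_width: 39.2
finger_force: 30.0
```

The force has turned from -4 to +3 N at TCP 97.7, so the wheel is seated. I'll release and retreat.

```bash
python3 -m pendant '{"dp":[[0,0,0],[0,0,0],[0,0,0],[0,0,0],[0,0,0],[0,0,0]],"rotation":[[0,0,0],[0,0,0],[0,0,0],[0,0,0],[0,0,0],[0,0,0]]}' 0.07
python3 -m pendant '{"dp":[[0,0,-0.01],[0,0,-0.03],[0,0,-0.06],[0,0,-0.09],[-0.02,0,-0.11],[-0.06,0,-0.12],[-0.06,0,-0.12],[-0.06,0,-0.12]],"rotation":[[0,0,0],[0,0,0],[0,0,0],[0,0,0],[0,0,0],[0,0,0],[0,0,0],[0,0,0]]}' 0.07
python3 - <<'E'
from h import *
from plant import vision,get_obs
o=get_obs();c=vision.capture('wrist');C=cam(c,o);print(o['contact_force'])
print((proj(C,[[556.7,-229.9,124],[556.7,-229.9,116]])-[120,0]+.5)*2)
cv2.imwrite('pics/w4.png',cv2.resize(c['pixels'][:300,120:520,::-1],(800,600),interpolation=cv2.INTER_CUBIC))
np.save('w4.npy',dict(C=C,o=o),allow_pickle=True)
E
```

```text
time: 15.98
tool_pos: [557.0, -230.4, 97.2]
tcp_rot: [3.141, -0.0, 0.453]
contact_force: [1.0, -0.4, 0.1]
grip_width: 69.9
finger_force: 0.2
time: 16.98
tool_pos: [503.2, -256.5, 217.5]
tcp_rot: [3.141, -0.001, 0.452]
contact_force: [-0.4, -0.3, -0.1]
grip_width: 70.0
finger_force: 0.0
[-0.40315713 -0.31866882 -0.14962592]
[[402.9728508  265.70268173]
 [402.98225929 265.28817851]]
```

View pics/w4.png

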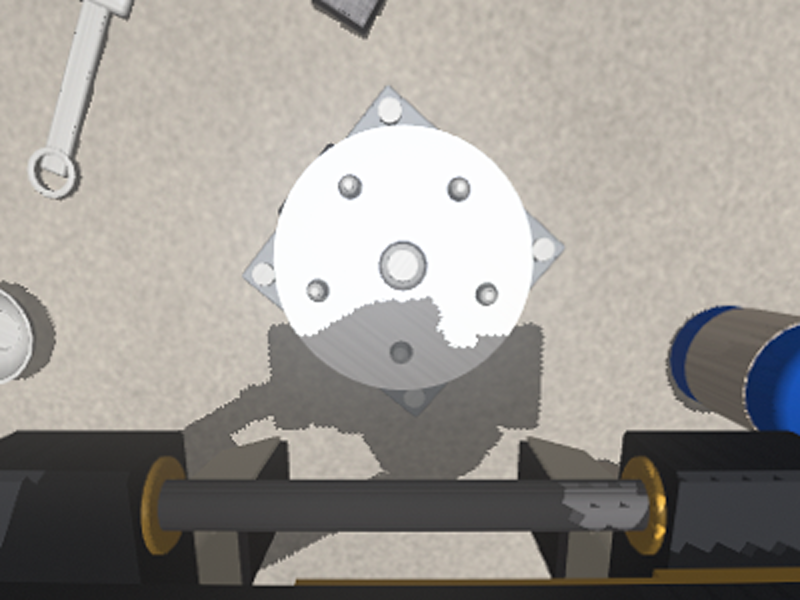

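All five studs show through the holes (for example at (350,186), (458,188) and (401,352)). The spigot is centred in the bore at (403,265) and the wheel lies flat.

```bash
python3 -c "
from plant import workorder
print(workorder.close_job())"
```

```text
the job is handed in; nothing more can be done
None
```

The wheel is back on the hub: boss up, all five studs through its holes, flat on the face and released. Contact force read only a few newtons as it seated, no other object was touched, and I handed the job in at about 17 s; no verdict was returned.

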